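# Tune the toy radio's trimmer

## Robot

A 6-joint arm with a two-finger parallel gripper is mounted at the origin on the work surface. World frame = base frame: x ahead of the robot, y to its left, z up, the work surface at z = 0. Lengths are in mm, angles in rad, forces in N, time in s.
With the tool pointing down it reaches from about 325 to 875 mm from the base axis. Payload 4.4 kg.
Tool frame: the origin (TCP) lies on the centre line of the jaws, within the pads' length; the fingertips stand ahead of it and the grasp point (between the pads) lies 6 mm ahead of it (ctrl.tcp_to_tips is the z of the fingertips in the tool frame, in mm); z points along the fingers, y is the line along which they close (so a half turn about z gives the same grasp; the last joint's range is limited). The gripper opens to 85 mm and grips with 20 to 120 N. Pads are 22 mm wide; open, the fingers measure 114 mm over their backs; the gripper's body (76 mm by 85 mm) begins 54 mm behind the grasp point. The pads swing forward as they close: fully open they stand 13 mm farther back than shut.
Start: joints at [1.103, 0.207, 1.542, -0, 1.393, -0.15], TCP at [179.684, 546.206, 256.282] pointing down, gripper open.
Joint ranges: [-2.73, 2.73], [-0.86, 2.22], [0.23, 2.46], [-1.11, 4.25], [0.08, 2.63], [-2.82, 2.82]. Speed limits (rad/s): [2.79, 2.79, 3.14, 3.14, 3.14, 3.14].

## Interface

Orientations are given as a 3x3 rotation matrix whose columns are the frame's x, y, z axes.
In Python, from plant import ctrl, sensors, optics gives the robot as it stands. Calls block until the motion is done:
- ctrl.move_ptp(position, orientation): joint-space move of the TCP to a pose.
- ctrl.move_l(position, rot=None, vel=150, threshold=None): straight line of the TCP; rot=None keeps the orientation; vel is the mean speed in mm/s. With threshold (N) it stops when the force on the tool has changed by that much, and returns True; else False.
- ctrl.set_joints(angles): joint-space move.
- ctrl.gripper_to(opening, force=None): finger opening in mm; force is the grip in N (None keeps the last); returns when the fingers have stopped.
- ctrl.hold(seconds).
- ctrl.solve_ik(position, orientation): joint angles nearest the present ones, or None.
- sensors.read_state(): the state.
- optics.grab_frame(name): name is "side" or "top"; returns (picture, depth): 480x640x3 uint8, red, green, blue; 480x640 float32, mm along the optical axis (not along the pixel's ray), 0 where there is no reading.
- optics.camera_params(name): a dict with "mtx" (3x3 intrinsics, pixels), "k1" (the pictures are not rectified: a ray, as slopes to the right and down, at radius r is drawn at 1 + k1 r^2 times it, then the intrinsics apply), "R" (3x3) and "t" (3): a world point X has camera coordinates R X + t. Camera axes: x right, y down, z forward; pixel columns grow to the right and rows downward; lengths in mm; the calibration is good to about 2 mm. A picture is of the moment at which its call begins. camera_params takes no time and is no camera call.
A pose or a line that the arm cannot do raises ctrl.MotionError and nothing moves.
- ctrl.finish_job(): hands the job in; it is judged then, once.
The state is a dict: "t": time; "q": joint angles; "qvel": joint speeds; "tau": joint torques, N m; "eef_pos": TCP position; "eef_rot": TCP orientation; "force": force on the tool from outside, world axes, zero at the start; "wrist_torque": the same for the moment, N m; "grip_width": finger opening in mm; "grasp_force": force on a finger pad.
Only numpy, scipy, OpenCV 4.12 (cv2) and the standard library are available. Lean on these libraries where they do the work, as an engineer would, in place of code of your own. Each camera call takes 0.05 s, during which the arm holds its last target. There are 200 camera calls.

## Task

Take the yellow plastic tuning tool from its wooden stand, seat its blade fully but gently in the slot of the blue toy radio's trimmer, and turn the trimmer with it until the red pointer lines up with the green mark. Do not press or force the trimmer hard, and keep the gripper off the radio. Then put the tool back upright and fully down in its stand and let go, leaving the other toys where they are.

Things in the scene. Friction and masses are not known exactly. Their poses are not given: they have to be found in the camera images.
- radio: Blue plastic toy radio, 110 (its x) by 140 (its y) by 40 mm high, fixed on the bench. Origin: centre of its underside; z up. On its lid a round tuning trimmer (54 mm brass disc, red pointer, white square boss in the middle), a green mark, and a black slatted grille on its +y half. More than 18 N from the tool on the radio or trimmer harms it.
- dial (a point): Nominal trimmer centre at the height of the boss's top at rest, 54 mm above the bench; 22 mm from the radio's centre towards its -y. Axes as the radio's: x points to the green mark. The real trimmer sits off this point by up to 3 mm in the radio's x and up to 3 mm in its y (differs each time, not measured), held there by a stiff rubber mount that yields sideways only at about 10 N.
- trimmer (a joint): Trimmer angle about the vertical, rad, growing anticlockwise from above; 0 = red pointer at the green mark (along +x of dial). Stops at -0.6 and 1.7; begins between 0.6 and 1.2. Resists with about 0.035 N m and stays where left. The blade has 1 mm play each side in the slot, so the trimmer lags the tool by up to about 0.15 rad.
- mark (a point): The green mark on the radio's lid, 38 mm from dial along +x. About the slot: it is in the top of the trimmer's boss (28 by 28 mm, 10 mm high), centred, along the pointer, 19 mm long, 5 mm wide, 7 mm deep, ends closed, edges chamfered 1 mm. Pushed down, the sprung trimmer sinks at most 3.5 mm (about 2 N to start, 4 N at the bottom, then solid).
- tool: Yellow plastic tuning tool, 102 mm long, 40 g, standing blade down in the stand. Origin: on its axis at the underside of its flange; z up along the axis to the handle. Above: round flange 28 mm across, 4 mm thick, then a square handle 16 by 16 mm (faces square to its x and y) from z = 4 to 62 mm. Below: round shank 12 mm across to z = -32 mm, then the blade.
- blade_tip (a point): Middle of the end of the tool's flat blade, on the axis, 40 mm below the tool's origin; axes as the tool's. The blade is 16 mm wide along the tool's x and 3 mm thick along its y.
- stand: Fixed pale wooden block 70 by 70 mm, 52 mm high; origin at the centre of its underside. From its top a square hole, centred, 22 by 22 mm and 46 mm deep takes the tool's blade and shank; the tool's flange rests on the top (52 mm above the bench), blade clear of the hole's floor.
- tower: Bystander: tower of three clear acrylic blocks (one piece), 50 mm square foot, 96 mm high; origin under its centre.
- xylobar: Bystander: wooden xylophone bar lying flat, 150 by 30 by 14 mm, long side along its x; origin under its centre.
- helmet: Bystander: small red doll's helmet, about 94 mm across and 56 mm high; origin under its centre.
- excavator: Bystander: orange toy excavator, about 175 mm long with its arm along its x, 82 mm wide, 100 mm high; origin under its tracks' centre.
Things that resemble listed ones, but are neither listed nor needed, are in the scene too. There is more than one size of the tool; the job needs the middle-sized.

How it is judged (in metres and radians):
On the way, in this order (a step that is already met when the one before it is completed fails the run):
1. the tool's blade is seated in the trimmer's slot, its tip at least 5 mm below the trimmer's rest height (z of blade_tip in the frame of dial below -0.005 m and horizontal distance between blade_tip and dial below 0.008 m), for 0.2 s.
2. the pointer is brought to the mark (within 0.08 rad) while the blade is in the slot (value of joint trimmer between -0.08 and 0.08 rad and z of blade_tip in the frame of dial below -0.0035 m and horizontal distance between blade_tip and dial below 0.008 m), for 0.2 s.
At the end, for the whole second after the job is handed in: The trimmer's pointer is within 0.08 rad of the green mark, and the tool stands upright (within 0.08 rad), at rest, in the stand's hole with its flange down on the stand (within 2.5 mm) (value of joint trimmer between -0.08 and 0.08 rad and horizontal distance between tool and stand below 0.007 m and z of tool in the frame of stand between 0.049 and 0.0545 m and angle between tool's own z axis and vertical below 0.08 rad and linear speed of tool below 0.02 m/s); the robot touches nothing.
It fails at once if the tool presses or forces the trimmer or radio with more than 18 N (contact force between tool and radio above 18 N).
It fails at once if the gripper touches the radio or its trimmer (contact force between any of the fingers, the arm and radio above 1 N).
It fails at once if another toy is moved by more than 20 mm (distance of any of tower, xylobar, helmet, excavator from where it was at the start of the episode above 0.02 m).
It also fails if it takes over 67 s, if anything falls off the work surface, if the arm or the gripper's body presses on something with over 40 N, if the wrist force passes 120 N, or if a joint passes its speed limit or range.

## Working session

There is one attempt and no reset: what is moved stays moved. The work goes in short steps, each a Python script; the robot and the scene stay as the last script left them, time stands still between calls to the robot, and variables do not carry over. Pictures are saved under pics/ and viewed, at most 10 in all, crops included, and the job is handed in when it is done.

```bash
ls; mkdir -p pics; python3 - <<'E'
from plant import ctrl,sensors,optics
import cv2,numpy as np
for n in("top","side"):
    p,d=optics.grab_frame(n); cv2.imwrite(f"pics/{n}0.png",p[:,:,::-1]); np.savez(f"{n}0.npz",p=p,d=d)
    print(n,optics.camera_params(n), (d>0).mean())
s=sensors.read_state();print(s["t"],s["eef_rot"],s["eef_pos"],s["grip_width"],ctrl.tcp_to_tips)
E
```

```text
pics
top {'mtx': array([[480.76806855,   0.        , 315.30778396],
       [  0.        , 480.76806855, 242.23057449],
       [  0.        ,   0.        ,   1.        ]]), 'k1': -0.13015875233887247, 'R': array([[ 0.02627823, -0.99916821,  0.03118256],
       [-0.99474028, -0.02922556, -0.09817146],
       [ 0.09900113, -0.02843878, -0.99468086]]), 't': array([-56.86106144, 586.56382056, 839.71767776])} 0.99611328125
side {'mtx': array([[524.75258268,   0.        , 325.41867615],
       [  0.        , 524.75258268, 230.4600777 ],
       [  0.        ,   0.        ,   1.        ]]), 'k1': -0.013397869583681572, 'R': array([[ 0.81294131, -0.58220061,  0.01299505],
       [-0.26529156, -0.39011377, -0.88172084],
       [ 0.51840796,  0.71333982, -0.47159251]]), 't': array([-510.96944135,  213.58470265,  533.32832918])} 0.9959635416666667
0.1 [[-9.49922821e-01  3.12483181e-01 -9.46405839e-04]
 [ 3.12484456e-01  9.49921036e-01 -1.86801613e-03]
 [ 3.15287194e-04 -2.07020826e-03 -9.99997807e-01]] [179.40140747 545.62603535 255.22342178] 85.25517624989213 25.0
```

View pics/top0.png

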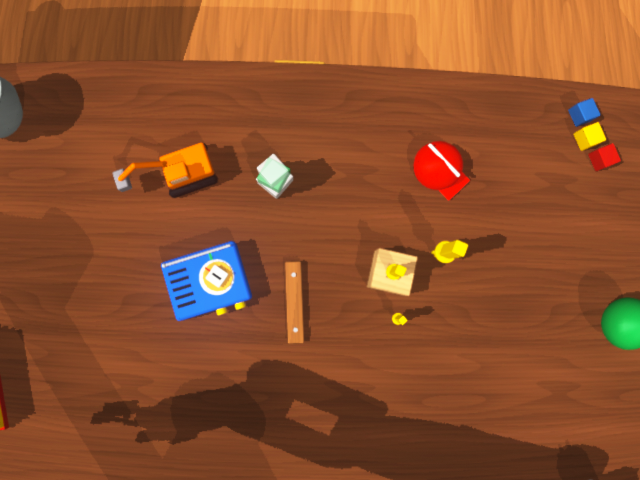

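View pics/side0.png

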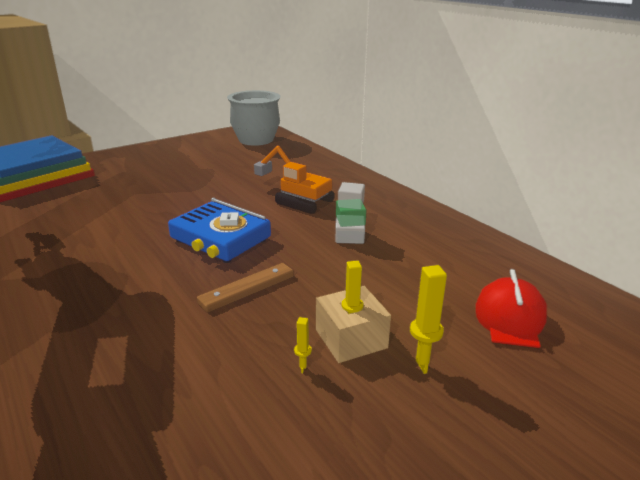

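```bash
cat > h.py <<'E'
import numpy as np,cv2
from plant import ctrl,sensors,optics
def ray(n,uv):
    c=optics.camera_params(n)
    x=cv2.undistortPoints(np.array(uv,float).reshape(-1,1,2),c["mtx"],np.array([c["k1"],0,0,0,0]))[:,0]
    return -c["R"].T@c["t"],np.c_[x,np.ones(len(x))]@c["R"]
def plane(n,uv,z):
    o,d=ray(n,uv); return o+d*((z-o[2])/d[:,2])[:,None]
def proj(n,X):
    c=optics.camera_params(n)
    return cv2.projectPoints(np.array(X,float).reshape(-1,1,3),cv2.Rodrigues(c["R"])[0],c["t"],c["mtx"],np.array([c["k1"],0,0,0,0]))[0][:,0]
def cloud(n,d):
    v,u=np.mgrid[:480,:640]; o,r=ray(n,np.c_[u.ravel(),v.ravel()])
    return (o+r*d.reshape(-1,1)).reshape(480,640,3)
E
python3 - <<'E'
from h import *
t=np.load("top0.npz");s=np.load("side0.npz")
def crop(f,u,v,w,h,k): return cv2.resize(f["p"][v:v+h,u:u+w,::-1],(w*k,h*k),interpolation=cv2.INTER_CUBIC)
cv2.imwrite("pics/c1.png",np.hstack([crop(t,355,230,120,100,3),crop(s,290,250,165,129,2)[:300-0][:300] if 0 else cv2.resize(crop(s,290,250,160,130,2),(369,300))]))
cv2.imwrite("pics/c2.png",np.hstack([crop(t,155,235,100,90,4),crop(s,165,190,100,90,4)]))
for n,f in(("top",t),("side",s)):
    hsv=cv2.cvtColor(f["p"],cv2.COLOR_RGB2HSV); C=cloud(n,f["d"])
    P=C.reshape(-1,3)
    for nm,lo,hi in(("yellow",(24,150,60),(33,255,255)),("blue",(100,150,60),(125,255,255)),("green",(45,80,40),(85,255,255)),("wood",(12,60,130),(24,170,255))):
        m=cv2.inRange(hsv,lo,hi); k,l,st,c=cv2.connectedComponentsWithStats(m)
        for i in range(1,k):
            if st[i,4]>25 and st[i,1]>100:
                q=C[l==i]; q=q[np.isfinite(q).all(1)]; print(n,nm,st[i],c[i].round(1),np.percentile(q,2,0).round(),np.percentile(q,98,0).round())
E
```

```text
top yellow [575 123  31  26 491] [590.  135.4] [ 797. -607.    8.] [ 840. -563.   43.]
top yellow [432 240  36  23 551] [449.5 250.4] [ 558. -281.   15.] [ 592. -254.  142.]
top yellow [216 262  14   8  31] [222.6 264.5] [535. 111.  41.] [546. 135.  47.]
top yellow [386 263  21  17 254] [395.  271.2] [ 525. -188.   50.] [ 551. -166.  116.]
top yellow [204 270  28  20 109] [215.4 283.7] [499. 107.  41.] [528. 155.  47.]
top yellow [235 303   9   6  45] [238.9 305.4] [465.  86.   2.] [475. 100.  33.]
top yellow [216 308   9   7  43] [220.2 311.2] [452. 120.  -1.] [464. 137.  34.]
top yellow [392 313  15  12 129] [398.6 318.8] [ 443. -204.   -0.] [ 464. -182.   77.]
top blue [ 162  241   90   80 3212] [204.7 283.5] [451.  79.  33.] [572. 223.  44.]
top green [257 174  12  12  50] [261.7 179.9] [685.  48.  50.] [701.  65.  67.]
top green [273 179  12  12  54] [278.3 185.1] [677.  20.  53.] [694.  37.  68.]
top green [ 601  298   39   52 1688] [622.4 323.1] [ 405. -638.   35.] [ 495. -589.   97.]
top wood [171 177  17   7  56] [178.9 180. ] [681. 188.  65.] [691. 214.  82.]
top wood [ 366
[... 716 characters left out ...]
-203.    5.] [ 463. -188.   76.]
side blue [   0  137   79   40 1727] [ 30.9 154.3] [241. 541.  53.] [378. 693.  66.]
side blue [ 169  202  101   59 2753] [219.1 230.9] [445.  72.  12.] [576. 212.  42.]
side green [  0 157  85  28 463] [ 37.8 171.4] [234. 539.  36.] [386. 571.  49.]
side green [336 201  30  21 247] [350.7 211.1] [679.   8.  42.] [717.  63.  66.]
side wood [283 167  14  13 133] [289.5 172.8] [683. 188.  61.] [694. 218.  80.]
side wood [213 216  33  15 211] [228.9 224.5] [498. 103.  42.] [547. 151.  46.]
side wood [ 197  263   95   43 1046] [242.7 283.7] [408. -23.   2.] [550.  21.  16.]
side wood [ 316  285   75   78 3886] [351.9 325. ] [ 499. -222.    2.] [ 574. -142.   54.]
```

View pics/c1.png

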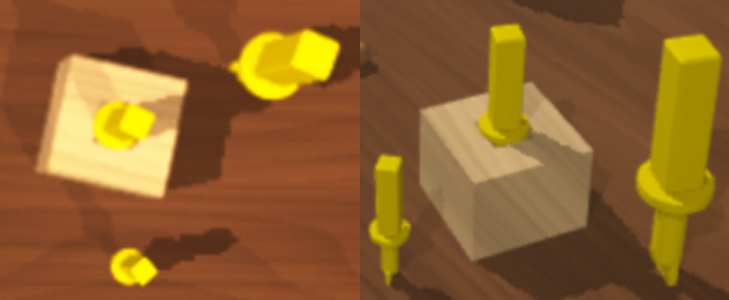

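View pics/c2.png

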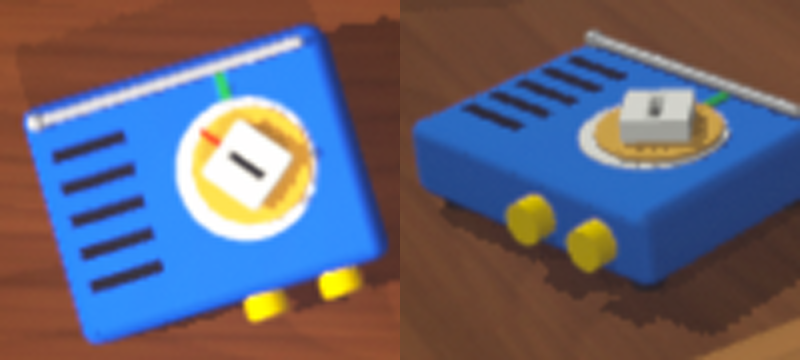

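```bash
python3 - <<'E'
from h import *
t=np.load("top0.npz");s=np.load("side0.npz")
# trimmer, top
def win(m,u0,v0,u1,v1):
    o=np.zeros_like(m);o[v0:v1,u0:u1]=m[v0:v1,u0:u1];return o
def big(m):
    k,l,st,c=cv2.connectedComponentsWithStats(m);i=1+np.argmax(st[1:,4]);return (l==i).astype(np.uint8)*255
def pts(m): return cv2.findContours(m,cv2.RETR_EXTERNAL,cv2.CHAIN_APPROX_NONE)[0][0][:,0].astype(float)
def rect(n,m,z):
    m=cv2.resize(m,None,fx=4,fy=4,interpolation=cv2.INTER_LINEAR);m=(m>127).astype(np.uint8)
    q=(pts(m)+.5)/4-.5; P=plane(n,q,z)[:,:2].astype(np.float32); return cv2.minAreaRect(P)
hs=lambda f:cv2.cvtColor(f["p"],cv2.COLOR_RGB2HSV)
H=hs(t)
blue=big(win(cv2.inRange(H,(100,150,60),(125,255,255)),150,230,265,330))
hull=np.zeros_like(blue);cv2.fillConvexPoly(hull,cv2.convexHull(pts(blue).astype(np.int32)),255)
print("radio z40",rect("top",hull,40))
w=cv2.inRange(H,(0,0,200),(180,45,255)); wb=win(w,205,263,231,291)
k,l,st,c=cv2.connectedComponentsWithStats(wb)
for i in range(1,k): print(st[i],c[i])
for n,f in(("top",t),("side",s)):
    a=hs(f);g=f["p"].astype(float)
    gm=cv2.inRange(a,(45,80,60),(85,255,255)); gm=win(gm,*((205,250,220,262) if n=="top" else (335-120,210,236+20,222)))
    vv,uu=np.nonzero(gm)
    if len(uu): print(n,"mark",len(uu),plane(n,[[uu.mean(),vv.mean()]],40.5))
    C=cloud(n,f["d"])
    box=(205,260,232,292) if n=="top" else (215,205,250,235)
    z=win((np.abs(C[...,2]-54)<2.5).astype(np.uint8)*255,*box)
    k,l,st,c=cv2.connectedComponentsWithStats(z)
    print(n,"boss by depth",[(st[i].tolist(),C[l==i].mean(0).round(1)) for i in range(1,k) if st[i,4]>20])
    if z.any(): print(rect(n,big(z),54))
    box2=(360,240,425,300) if n=="top" else (310,255,395,365)
    z=win((np.abs(C[...,2]-52)<2).astype(np.uint8)*255,*box2); 
    print(n,"stand",rect(n,big(z),52), C[z>0].mean(0))
    ht=win((np.abs(C[...,2]-114)<2.5).astype(np.uint8)*255,*box2)
    if ht.any(): print(n,"handle top",ht.astype(bool).sum(),rect(n,big(ht),114),C[ht>0].mean(0))
np.set_printoptions(linewidth=250)
print(t["p"][262:292,205:232].mean(2).astype(int))
E
```

```text
radio z40 ((513.1928100585938, 152.72792053222656), (111.55182647705078, 143.11851501464844), 18.882543563842773)
[205 263   5   4  13] [206.53846154 264.23076923]
[226 263   4   3   6] [227.5 264. ]
[206 265  22  22 248] [216.29032258 275.79435484]
[205 285   8   6  22] [207.09090909 288.54545455]
[223 285   8   6  17] [227.41176471 288.17647059]
top mark 15 [[556.4981475  146.01930488  40.5       ]]
top boss by depth [([206, 266, 22, 21, 190], array([521.6, 131.1,  54.1]))]
((521.1861572265625, 131.42776489257812), (29.68263053894043, 27.820236206054688), 58.35944366455078)
top stand ((537.0540771484375, -179.88150024414062), (70.65350341796875, 71.66783905029297), 78.3459701538086) [ 537.0262538  -178.79208042   52.00373999]
top handle top 88 ((537.2833862304688, -178.164306640625), (17.3481388092041, 16.88863182067871), 67.36044311523438) [ 537.15730666 -178.4558034   113.68207227]
side mark 10 [[559.71641343 147.60854901  40.5       ]]
side boss by depth [([220, 213, 19, 10, 145], array([521.8, 127.3,  54.2]))]
((521.3007202148438, 126.75439453125), (35.96392822265625, 30.052169
[... 2982 characters left out ...]
 166 174 182 186 187 198 209 209]
 [253 245 204 190 188 187 187 188 188 191 203 225 245 249 235 197 168 154 156 177 186 187 191 206 239 240 207]
 [254 252 234 211 194 188 188 187 188 188 189 194 211 220 209 193 184 179 178 185 189 196 222 244 252 242 189]
 [254 253 252 246 222 198 190 188 188 188 187 188 190 192 191 189 189 189 190 191 202 226 248 253 250 211 160]
 [254 254 254 253 250 235 211 199 194 190 189 188 188 188 188 190 192 195 205 207 222 247 253 250 220 168 149]
 [245 253 254 254 254 252 248 242 232 214 203 198 197 199 204 211 221 223 242 247 248 251 246 216 169 151 149]
 [194 233 251 254 254 254 254 253 252 250 246 241 239 245 249 250 251 251 253 253 251 239 198 162 150 148 149]]
```

```bash
cat >> h.py <<'E'
def Rz(y):
    c,s=np.cos(y),np.sin(y); return np.array([[c,s,0],[s,-c,0],[0,0,-1.]])
def slot(n,f,box):
    u0,v0,u1,v1=box; g=f["p"].mean(2)[v0:v1,u0:u1]
    v,u=np.mgrid[v0:v1,u0:u1]; w=np.clip(245-g,0,None).ravel(); w[w<30]=0
    P=plane(n,np.c_[u.ravel(),v.ravel()],54)[:,:2]; c=np.average(P,axis=0,weights=w)
    e,V=np.linalg.eigh(np.cov((P-c).T,aweights=w)); d=V[:,1]
    return c,np.arctan2(d[1],d[0])%np.pi,np.sqrt(e*12)
E
python3 - <<'E'
from h import *
t=np.load("top0.npz")
print("slot",slot("top",t,(211,271,222,281)))
# yaw of the radio: grille slats and mark
bl=(t["p"].max(2)<75).astype(np.uint8); k,l,st,c=cv2.connectedComponentsWithStats(bl[240:315,155:205])
for i in range(1,k):
    if 15<st[i,4]<120:
        v,u=np.nonzero(l==i);P=plane("top",np.c_[u+155,v+240],40)[:,:2];e,V=np.linalg.eigh(np.cov(P.T));d=V[:,1]
        print("slat",st[i,4],P.mean(0),np.degrees(np.arctan2(-d[0],d[1])%np.pi))
ctrl.gripper_to(44)
R=Rz(1.177)
ctrl.move_ptp([537.5,-180,200],R)
ctrl.move_l([537.5,-180,92],vel=120)
print(ctrl.gripper_to(0,60))
s=sensors.read_state();print(s["t"],s["grip_width"],s["grasp_force"],s["force"],s["eef_pos"])
print(ctrl.move_l([537.5,-180,182],vel=120))
s=sensors.read_state();print(s["t"],s["grip_width"],s["force"],s["eef_pos"],s["q"])
for n in("top","side"):
    p,d=optics.grab_frame(n); np.savez(f"{n}1.npz",p=p,d=d)
    if n=="side": cv2.imwrite("pics/s1.png",cv2.resize(p[180:360,270:450,::-1],None,fx=3.3,fy=3.3,interpolation=cv2.INTER_CUBIC))
E
```

```text
slot (array([521.33154576, 131.48269929]), np.float64(1.013310510838289), array([ 4.03112514, 17.53522581]))
False
4.85 15.416324578322207 58.361987471580505 [-0.30423143  0.24326575  3.98915093] [ 538.18112428 -180.32908886   93.00491964]
False
5.75 15.451618105813932 [-0.04821563 -0.50100608 -0.66885768] [ 536.76405322 -179.62861879  180.94143492] [-4.75815159e-01  2.61291204e-01  1.63815035e+00 -1.28400776e-05
  1.24423967e+00 -8.20226279e-02]
```

View pics/s1.png

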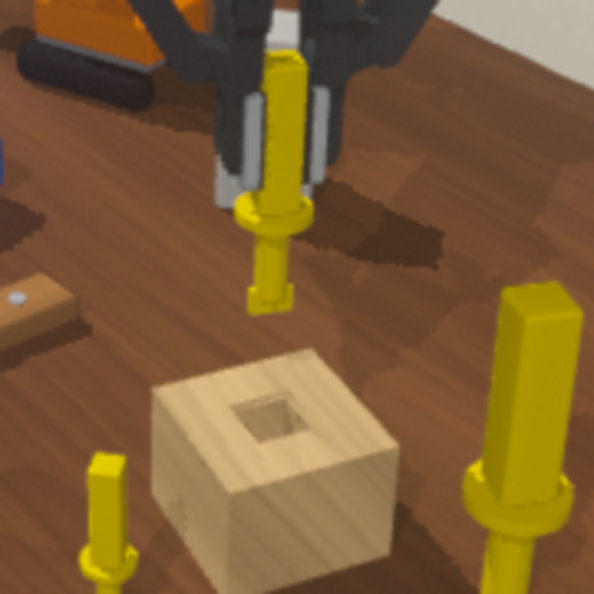

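```bash
cat >> h.py <<'E'
def yel(f,X,r=(25,75)):
    "yellow of the held tool near the projected tool origin X in the side view"
    H=cv2.cvtColor(f["p"],cv2.COLOR_RGB2HSV); m=cv2.inRange(H,(22,130,40),(34,255,255))
    k,l,st,c=cv2.connectedComponentsWithStats(m); u,v=proj("side",X)[0].round().astype(int)
    w=l[v-6:v+7,u-6:u+7].ravel(); i=np.bincount(w[w>0]).argmax(); return l==i
def axis(f,tcp,off=41,do=True):
    "per height: sideways pixel error of the silhouette's middle against the vertical through the TCP"
    O=np.array([tcp[0],tcp[1],tcp[2]-off]); m=yel(f,O); out=[]
    for z in list(range(-38,-33,2))+list(range(-28,-7,4))+list(range(8,60,6)):
        u,v=proj("side",O+[0,0,z])[0]; c=np.nonzero(m[int(round(v))])[0]
        if len(c): out.append((z,(c.min()+c.max())/2-u,len(c)))
    vv=np.nonzero(m)[0]; return np.array(out),vv.max()+.5,proj("side",O-[0,0,40])[0],m
E
python3 - <<'E'
from h import *
f=np.load("side1.npz"); tcp=[536.76405322,-179.62861879,180.94143492]
a,vb,p,m=axis(f,tcp); print(a.round(1)); print("bottom row",vb,"expected tip px",p)
C=cloud("side",f["d"]);P=C[m]
for z0 in range(90,206,8):
    q=P[abs(P[:,2]-z0)<4]
    if len(q)>4: print(z0,len(q),np.median(q,0).round(1))
t=np.load("top1.npz");H=cv2.cvtColor(t["p"],cv2.COLOR_RGB2HSV);m=cv2.inRange(H,(22,130,60),(34,255,255))
k,l,st,c=cv2.connectedComponentsWithStats(m[230:330,360:470]);print(st[1:]+[360,230,0,0,0])
# hole of stand from top picture (z 52)
C=cloud("top",t["d"]); b=C[240:300,360:425].reshape(-1,3); q=b[abs(b[:,2]-52)<2.5]; print("stand pts",len(q),cv2.minAreaRect(q[:,:2].astype(np.float32)))
C=cloud("side",f["d"]); b=C[280:365,300:400].reshape(-1,3); q=b[abs(b[:,2]-52)<2.5]; print("stand side",len(q),cv2.minAreaRect(q[:,:2].astype(np.float32)))
E
```

```text
[[-38.   -0.3  13. ]
 [-36.    0.2  14. ]
 [-34.    0.1  14. ]
 [-28.    0.9  12. ]
 [-24.   -0.2  10. ]
 [-20.   -0.3  10. ]
 [-16.   -0.4  10. ]
 [-12.    0.4  10. ]
 [ -8.    0.3  10. ]
 [  8.   -0.2  22. ]
 [ 14.    2.1  13. ]
 [ 20.    2.4  12. ]
 [ 26.    2.7  13. ]
 [ 32.    2.5  13. ]
 [ 38.    2.3  13. ]
 [ 44.    2.1  13. ]
 [ 50.    1.4  14. ]
 [ 56.    2.2  14. ]]
bottom row 275.5 expected tip px [351.2000799  274.27791464]
98 15 [ 536.  -180.   101.2]
106 62 [ 535.  -180.8  105.4]
114 64 [ 534.  -183.6  113.8]
122 55 [ 533.2 -183.   122. ]
130 59 [ 533.6 -183.9  130. ]
138 41 [ 532.8 -187.6  140.3]
146 197 [ 531.3 -185.8  144.4]
154 79 [ 533.1 -186.2  153.6]
162 75 [ 535.  -186.6  161.8]
170 80 [ 534.7 -186.8  169.8]
178 80 [ 534.3 -186.5  178.1]
186 83 [ 534.4 -186.7  186.1]
194 92 [ 534.5 -186.3  194. ]
202 112 [ 535.8 -183.7  201.9]
[[395 263   6  14  54]]
stand pts 703 ((540.0867309570312, -165.40853881835938), (40.638404846191406, 70.51172637939453), 78.06328582763672)
stand side 1879 ((515.953369140625, -177.08999633789062), (73.17524719238281, 120.0262222290039), 78.38728332519531)
```

```bash
python3 - <<'E'
from h import *
np.set_printoptions(linewidth=250)
s=np.load("side0.npz");print(s["p"][210:228,216:244].mean(2).astype(int))
print(cloud("side",s["d"])[210:228,216:244,2].astype(int))
print(proj("side",[[521.3,131.5,54]]))
E
```

```text
[[113 111 110 101 111 113 116 115 115 114 115 115 116 115 116 116 115 115 114 110  93  93  96 102 119 131 145 155]
 [114 114 115 114 115 116 121 122 121 121 121 121 121 122 127 128 128 129 128 129 126 125 116  95  95  98 104 120]
 [113 115 115 115 116 128 156 158 157 158 158 154 155 157 170 172 173 173 174 173 173 170 143 117 112 110  95  94]
 [116 115 116 116 123 161 201 204 204 204 202 192 189 191 193 197 204 205 204 205 205 199 151 120 114 114 112 112]
 [115 115 115 116 136 189 206 207 207 207 205 189 161 167 174 199 206 207 207 208 207 201 149 122 116 116 109 101]
 [115 115 118 127 148 202 207 207 207 207 203 167 137 153 165 199 207 207 207 207 207 198 138 132 126 114  97  91]
 [127 131 143 164 169 204 207 207 208 207 201 157 125 137 165 205 207 207 207 207 205 183 129 134 135 129 106  95]
 [166 169 173 162 192 206 207 207 207 206 191 139  98 110 163 205 207 207 207 207 203 164 118 126 132 143 143 138]
 [178 157 150 156 195 206 207 207 207 205 190 139 104 115 182 205 207 207 207 207 201 144 105 100 126 141 146 151]
 [155 145 144 159 199 204 204 203 204 202 191 180 169 173 199 203
[... 2369 characters left out ...]
 49  51  50  49  50  51  50  50  50  50  51  50  50  50  50  49  50  47  44  44  45  44  44  45]
 [ 44  44  45  44  49  48  47  48  47  47  48  47  47  49  47  48  48  47  47  48  46  44  45  44  44  43  43  45]
 [ 44  45  44  46  45  46  46  45  47  47  45  47  46  46  47  45  45  46  45  46  45  44  45  45  43  45  45  44]
 [ 44  43  44  44  45  43  46  44  43  46  44  45  45  45  45  44  43  44  44  45  45  44  44  44  44  44  45  42]
 [ 44  44  44  44  44  43  43  43  44  44  44  46  44  45  43  45  43  43  45  43  44  43  43  45  43  43  43 446]
 [ 42  44  45  44  44  43  43  45  44  45  44  44  44  43  44  44  44  44  44  43  44  44  45  43  42  42  41  40]]
[[227.3410116 216.2485858]]
```

```bash
python3 - <<'E'
from h import *
R=Rz(2.586)
ctrl.move_l([537.5,-180,215],vel=150)
ctrl.move_ptp([523.5,131,215],R)
ctrl.move_l([523.5,131,155],vel=100); ctrl.hold(.3)
s=sensors.read_state();tcp=s["eef_pos"];print(s["t"],tcp,s["force"],s["q"],s["grip_width"])
p,d=optics.grab_frame("side"); np.savez("side2.npz",p=p,d=d)
f=dict(p=p,d=d);a,vb,px,m=axis(f,tcp);print(a.round(1)[:12],vb,px)
v=np.nonzero(m)[0].max();print([(r,np.nonzero(m[r])[0][[0,-1]]) for r in range(v-6,v+1)])
np.set_printoptions(linewidth=250);print(p[208:224,216:244].mean(2).astype(int))
cv2.imwrite("pics/s2.png",cv2.resize(p[100:260,150:310,::-1],None,fx=3.7,fy=3.7,interpolation=cv2.INTER_CUBIC))
p,d=optics.grab_frame("top"); np.savez("top2.npz",p=p,d=d)
E
```

```text
8.4583 [523.92782454 131.09990689 155.69278645] [-0.72915996  0.70902113 -0.04656407] [ 8.49029127e-02  2.37955313e-01  1.72568288e+00 -7.07678383e-06
  1.17662388e+00 -9.30428958e-01] 15.719118183932276
[[-38.   -0.4   2. ]
 [-36.    0.2   3. ]
 [-34.   -0.2   4. ]
 [-28.    0.1   8. ]
 [-24.   -0.2   7. ]
 [-20.   -0.    7. ]
 [-16.    0.1   7. ]
 [-12.   -0.2   8. ]
 [ -8.    0.5   7. ]
 [  8.    0.3  15. ]] 205.5 [227.95916778 204.69146537]
[(199, array([225, 231])), (200, array([225, 230])), (201, array([226, 229])), (202, array([227, 229])), (203, array([227, 229])), (204, array([227, 228])), (205, array([227, 228]))]
[[ 62  53  54  60  68  86 116 118 119 118 118 119 116 116 113  97  95  98 111 128 144 154 165 180 177 145 115 103]
 [100  78  75  63  70  92 116 118 118 119 118 119 118 118 118 117 115 114  97  98 100 112 131 147 157 163 158 157]
 [116 115 114 104 114 116 117 119 119 119 119 118 119 118 118 118 119 118 116 114  97  95 100 105 123 131 129 136]
 [115 119 117 117 118 120 124 125 124 125 125 124 124 125 131 131 131 132 129 129 127 128 119  98  98  97  97 105]
 [116 11
[... 672 characters left out ...]
 147 142]
 [181 161 153 160 199 211 211 212 211 210 194 143 107 118 187 210 211 211 211 210 200 134 105 103 130 144 149 154]
 [159 149 147 163 204 207 208 208 208 206 195 184 174 178 203 207 207 207 206 202 164 116 100  91  97 118 146 150]
 [149 148 147 158 177 178 179 179 178 179 176 175 173 173 170 169 168 169 169 167 156 114  94  88  93 113 146 148]
 [148 148 148 155 162 162 163 162 163 162 162 162 162 162 161 161 161 161 161 160 155 116  93  91 102 113 146 149]
 [148 147 148 153 161 161 161 161 160 161 160 161 160 161 161 161 161 160 160 160 156 122  93  88  95 114 145 149]
 [148 147 147 153 161 160 161 160 161 161 161 160 161 161 161 161 161 161 161 161 155 121  95  93 103 113 142 145]]
```

View pics/s2.png

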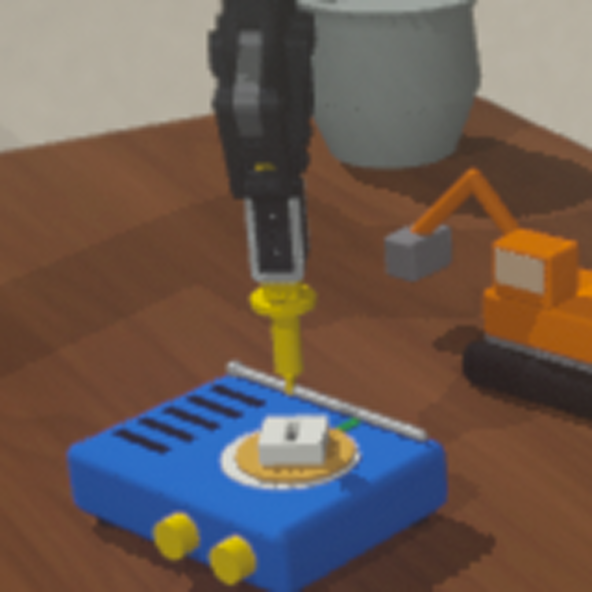

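```bash
python3 - <<'E'
from h import *
c=[(221.3,212),(238.1,212),(236.5,219.9),(219.3,219.9)]
P=plane("side",c,54)[:,:2];print(P,P.mean(0),np.linalg.norm(P-np.roll(P,-1,0),axis=1),[np.degrees(np.arctan2(*(P[(i+1)%4]-P[i])[::-1])) for i in range(4)])
print("slot px",plane("side",[(228.5,216.3)],54))
f=np.load("side2.npz");tcp=[523.93,131.1,155.69];a,vb,p,m=axis(f,tcp);C=cloud("side",f["d"])
o=ray("side",[(228,200)])[0];d=np.array(tcp)[:2]-o[:2];d/=np.linalg.norm(d)
print("az",np.arctan2(d[1],d[0]))
for z0 in range(78,118,6):
    q=C[m];q=q[abs(q[:,2]-z0)<3];print(z0,len(q),((q[:,:2]-tcp[:2])@d).min().round(1),np.median((q[:,:2]-tcp[:2])@d).round(1))
C0=cloud("side",np.load("side0.npz")["d"])[213:219,222:236].reshape(-1,3);print("boss z",np.median(C0[:,2]))
E
```

```text
[[520.04285751 151.70599012]
 [543.44705955 135.85205271]
 [527.71444122 110.99111056]
 [504.46431746 126.76808367]] [523.91716894 131.32930927] [28.2684277  29.42077029 28.09770694 29.4039128 ] [np.float64(-34.11359692342178), np.float64(-122.32663924831081), np.float64(145.84013095186208), np.float64(58.00726002119408)]
slot px [[522.80284123 130.25048886  54.        ]]
az 1.1458904301932527
78 7 -7.9 -6.7
84 17 -9.0 -4.6
90 24 -6.8 -4.2
96 22 -6.8 -4.9
102 27 -8.4 -4.1
108 23 -6.5 -4.2
114 21 -15.9 -10.4
boss z 54.38310457395076
```

```bash
cat >> h.py <<'E'
def st(n=12,dt=.02):
    L=[]
    for _ in range(n):
        s=sensors.read_state();L.append(np.r_[s["eef_pos"],s["force"],s["wrist_torque"]]);ctrl.hold(dt)
    return s["t"],np.mean(L,0).round(2),np.std(L,0).round(2)
E
python3 - <<'E'
from h import *
print(st())
r=ctrl.move_l([523.5,131,137],vel=60);print(r,st())
r=ctrl.move_l([523.5,131,128.5],vel=8,threshold=3);print(r,st())
E
```

```text
(8.7417, array([ 5.2358e+02,  1.3105e+02,  1.5521e+02,  3.4000e-01, -1.3000e-01,
       -6.4000e-01, -1.0000e-02, -1.0000e-02,  0.0000e+00]), array([0.06, 0.01, 0.1 , 0.48, 0.59, 0.42, 0.02, 0.03, 0.03]))
False (9.3917, array([ 5.2339e+02,  1.3100e+02,  1.3680e+02, -1.2000e-01, -2.8000e-01,
       -1.0000e-01, -1.0000e-02, -0.0000e+00, -0.0000e+00]), array([0.23, 0.04, 0.33, 0.45, 0.6 , 0.6 , 0.03, 0.04, 0.03]))
False (10.8, array([ 5.2356e+02,  1.3101e+02,  1.2857e+02,  8.0000e-02,  1.2000e-01,
       -4.5000e-01,  0.0000e+00,  1.0000e-02,  1.0000e-02]), array([0.01, 0.01, 0.01, 0.48, 0.58, 0.56, 0.03, 0.03, 0.04]))
```

```bash
python3 - <<'E'
from h import *
r=ctrl.move_l([523.5,131,126.5],vel=4,threshold=2.5);print(r,st())
p,d=optics.grab_frame("side"); np.savez("side3.npz",p=p,d=d)
cv2.imwrite("pics/s3.png",cv2.resize(p[150:260,165:275,::-1],None,fx=5,fy=5,interpolation=cv2.INTER_CUBIC))
E
```

```text
True (11.4167, array([ 5.2349e+02,  1.3101e+02,  1.2698e+02,  5.9000e-01,  1.6000e-01,
        2.1900e+00,  4.0000e-02, -1.6000e-01, -1.0000e-02]), array([0.03, 0.01, 0.06, 0.61, 0.33, 0.46, 0.03, 0.06, 0.04]))
```

View pics/s3.png

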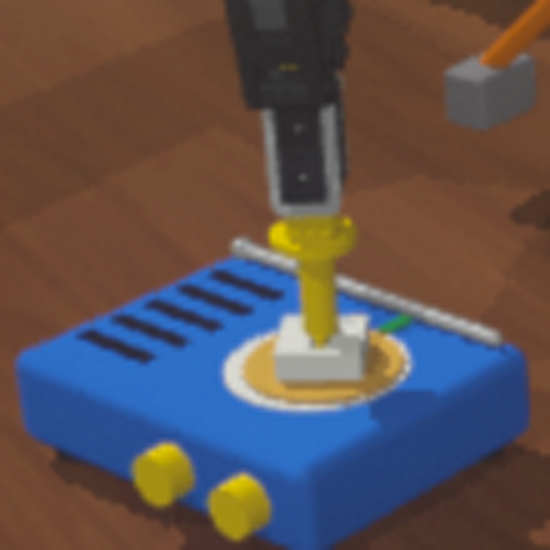

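```bash
cat >> h.py <<'E'
def turn(b0,b1,P,step=.1):
    for b in np.linspace(b0,b1,max(1,int(np.ceil(abs(b1-b0)/step)))+1)[1:]:
        ctrl.move_l(P,rot=Rz(b+np.pi/2),vel=20)
    s=sensors.read_state();x=s["eef_rot"][:,0];return s["t"],s["force"].round(1),s["wrist_torque"].round(3),np.arctan2(x[1],x[0])-np.pi/2
E
python3 - <<'E'
from h import *
P=[523.5,131,127.4]
ctrl.move_l(P,vel=20);print(st())
print(turn(1.015,.9,P))
for b0,b1 in((.9,.7),(.7,.5),(.5,.3)): print(turn(b0,b1,P))
ctrl.hold(.2);print(st())
p,d=optics.grab_frame("side"); np.savez("side4.npz",p=p,d=d)
np.set_printoptions(linewidth=250);print(p[206:230,214:246].mean(2).astype(int))
cv2.imwrite("pics/s4.png",cv2.resize(p[195:240,195:270,::-1],None,fx=8,fy=8,interpolation=cv2.INTER_CUBIC))
E
```

```text
(11.9167, array([ 5.2355e+02,  1.3100e+02,  1.2739e+02,  8.2000e-01,  6.0000e-02,
        2.0700e+00,  6.0000e-02, -2.1000e-01,  0.0000e+00]), array([0.01, 0.01, 0.02, 0.32, 0.43, 0.48, 0.04, 0.03, 0.02]))
(12.4333, array([-0.2, -0.4,  1.9]), array([-0.038,  0.017, -0.026]), np.float64(0.9020673057839828))
(13.1833, array([ 0.2, -0.8,  3.1]), array([-0.182,  0.001,  0.035]), np.float64(0.7029730407208237))
(13.6833, array([ 1. , -2. ,  1.2]), array([-0.395, -0.03 , -0.03 ]), np.float64(0.5044617649859573))
(14.1833, array([ 1.1, -2.4,  1.4]), array([-0.443,  0.008, -0.03 ]), np.float64(0.30479097969985114))
(14.5667, array([ 5.2350e+02,  1.3089e+02,  1.2739e+02,  1.8000e-01, -2.3300e+00,
        1.9700e+00, -5.7000e-01,  0.0000e+00,  2.0000e-02]), array([0.01, 0.01, 0.01, 0.37, 0.52, 0.49, 0.03, 0.03, 0.04]))
[[ 62  79 103 113 116 118 119 119 119 116 129 130 112 111 110 106 102 101 133 180 184 160 127 110  98  87  84  84  84  84  84  83]
 [ 62  55  60  67  80 102 114 115 119 120 131 132 112 112 110 107 103  98 109 141 157 166 181 181 146 118 105  93  86  85  83  83]
 [102  78  63  51
[... 2165 characters left out ...]
118 110 108 107 106 107 114 139 141 119 137]
 [154 151 152 151 150 149 146 148 148 129 134 151 157 157 158 159 158 136 126 124 117 109 106 107 107 107 105 106 111 108 116 134]
 [165 150 150 149 148 148 149 148 148 145 147 148 129 134 142 148 153 134 118 111 108 107 107 106 106 106 104 102 102 123 134 111]
 [206 167 144 147 142 148 148 147 147 149 150 150 148 148 146 125 123 119 111 114 108 108 109 107 108 108 103 108 118 129 111 113]
 [211 205 157 146 144 145 143 146 142 147 149 149 148 148 148 146 145 141 119 138 112 111 120 110 113 119 123 132 111  98  88  91]
 [197 208 207 204 176 149 125 125 130 136 137 136 134 135 136 135 135 128 119 119 115 117 120 131 144 138 115  99  89  87  86  86]]
```

View pics/s4.png

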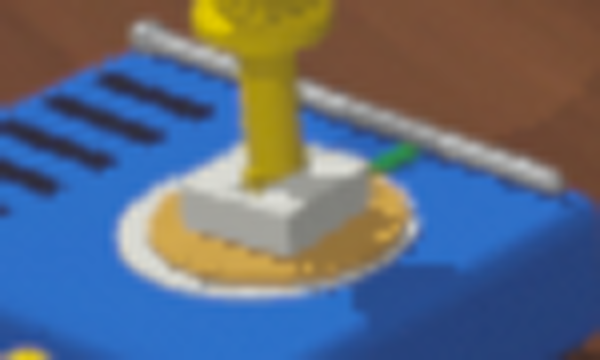

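```bash
cat >> h.py <<'E'
def edge(f,cols,r0,r1,thr=186,z=53.5):
    "row where the bright top face gives way to the front face, per column; world angle of that line"
    g=f["p"].mean(2);pts=[]
    for c in cols:
        col=g[r0:r1,c];i=np.argmax(np.where(np.arange(len(col))<len(col),col,0)>thr) if 0 else np.nonzero(col>thr)[0].max()
        pts.append((c,r0+i+(col[i]-thr)/(col[i]-col[i+1])))
    P=plane("side",pts,z)[:,:2];c=P.mean(0);d=np.linalg.svd(P-c)[2][0];res=(P-c)@[-d[1],d[0]]
    return np.array(pts).round(2),c,np.arctan2(d[1],d[0])%np.pi,res.std()
E
python3 - <<'E'
from h import *
f=np.load("side4.npz");print(edge(f,range(219,230),214,226))
f=np.load("side0.npz");print(edge(f,[221,222,223,224,225,231,232,233,234],213,226,thr=182))
t=np.load("top0.npz")
# radio yaw from slats (sharper threshold) and long edges
H=cv2.cvtColor(t["p"],cv2.COLOR_RGB2HSV);g=t["p"].max(2)
m=((g<110)).astype(np.uint8);m[:, :160]=0;m[:,200:]=0;m[:260]=0;m[312:]=0
k,l,s_,c=cv2.connectedComponentsWithStats(m)
for i in range(1,k):
    if s_[i,4]>12:
        v,u=np.nonzero(l==i);P=plane("top",np.c_[u,v],40)[:,:2];e,V=np.linalg.eigh(np.cov(P.T));d=V[:,1];print(s_[i],P.mean(0).round(1),np.arctan(-d[0]/d[1]))
# white bar, fit line
m=cv2.inRange(H,(0,0,170),(180,70,255));m[:, :160]=0;m[:,236:]=0;m[:238]=0
k,l,s_,c=cv2.connectedComponentsWithStats(m)
for i in range(1,k):
    if s_[i,4]>40:
        v,u=np.nonzero(l==i);P=plane("top",np.c_[u,v],42)[:,:2];e,V=np.linalg.eigh(np.cov(P.T));d=V[:,1];print(s_[i],P.mean(0).round(1),np.arctan(-d[0]/d[1]),np.sqrt(e*12))
m=cv2.inRange(H,(45,80,60),(85,255,255));v,u=np.nonzero(m[250:262,205:220]);P=plane("top",np.c_[u+205,v+250],40)[:,:2];q=P.mean(0)-[521.3,131.5];print("mark",P.mean(0),np.arctan2(q[1],q[0]),np.linalg.norm(q))
E
```

```text
(array([[219.  , 218.41],
       [220.  , 218.6 ],
       [221.  , 218.85],
       [222.  , 219.38],
       [223.  , 219.43],
       [224.  , 219.52],
       [225.  , 219.49],
       [226.  , 220.37],
       [227.  , 220.56],
       [228.  , 220.82],
       [229.  , 221.18]]), array([511.5407327 , 124.07574554]), np.float64(2.0351793307870185), np.float64(0.5241799536829681))
(array([[221.  , 219.75],
       [222.  , 219.75],
       [223.  , 219.75],
       [224.  , 219.74],
       [225.  , 219.73],
       [231.  , 219.55],
       [232.  , 219.55],
       [233.  , 219.53],
       [234.  , 219.55]]), array([515.97520222, 121.21280775]), np.float64(2.5893284220336934), np.float64(0.07510000538753812))
[169 269  17   6  29] [527.3 205.8] 0.3320538324918546
[171 277  17   6  31] [513.4 200.1] 0.33645885594846753
[174 285  16   6  30] [499.2 195.6] 0.32458655991521523
[176 293  17   6  33] [484.9 191.1] 0.321944570439154
[178 301  17   6  35] [470.9 185.7] 0.32604002920893316
[162 244  68  23 187] [557.  172.6] 0.3284202921699317 [  4.78308058 127.76179393]
[199 259  35  36 287] [516.3 139.8] -1.157685779770884 [63.3435527  72.87467508]
[206 265  22  22 268] [522.  133.5] 0.2551792470230156 [30.65710005 31.14871714]
mark [556.53152415 146.11519309] 0.3932275493140286 38.142681642923066
```

```bash
python3 - <<'E'
from h import *
P=[523.5,131,127.4]
print(turn(.3,.18,P,.06));ctrl.hold(.2);print(st())
p,d=optics.grab_frame("side"); np.savez("side5.npz",p=p,d=d);f=dict(p=p)
np.set_printoptions(linewidth=250);print(p[208:230,214:246].mean(2).astype(int))
E
```

```text
(15.1333, array([ 0.4, -2.9,  2.3]), array([-0.671,  0.01 ,  0.037]), np.float64(0.18229295453547123))
(15.5167, array([ 5.2350e+02,  1.3094e+02,  1.2740e+02, -9.0000e-02, -2.9300e+00,
        1.8200e+00, -7.4000e-01, -1.0000e-02,  2.0000e-02]), array([0.01, 0.01, 0.01, 0.42, 0.54, 0.49, 0.02, 0.04, 0.02]))
[[102  78  62  52  55  59  69  86 117 120 127 130 115 112 112 109 104  97  90  99 112 130 143 140 146 162 160 134 114 105  93  86]
 [118 115 101  78  74  63  71  92 116 119 128 132 115 112 112 108 104 100 106 115  99  99 100 107 113 128 136 146 157 158 132 114]
 [114 116 117 116 115 106 115 117 119 119 128 132 116 113 111 110 104 102 109 119 117 114  97  95  95  95 106 115 128 138 150 160]
 [ 75  95 117 120 119 119 120 119 120 120 126 133 120 111 111 110 106 103 110 121 120 119 117 114 107  86  86  90  96 106 116 130]
 [ 71  92 117 119 120 119 119 119 121 122 135 137 120 114 111 110 105 101 110 135 135 125 118 110 109 106 106 103  86  85  89  99]
 [115 118 120 120 120 119 119 122 132 143 175 161 124 113 113 110 107 100 108 158 176 156 133 131 118 110 109 108 105 106  99  90]
 [120
[... 1391 characters left out ...]
121 112 108 107 107 106 107 113 138 119 138]
 [153 150 149 150 149 149 149 147 150 149 137 150 156 158 157 151 135 131 129 121 112 109 106 107 107 107 107 106 106 114 134 171]
 [164 150 143 148 148 148 148 148 149 148 149 150 138 150 151 148 132 121 112 108 107 108 113 108 106 106 105 104 103 124 136 122]
 [206 166 143 146 146 146 148 149 150 151 152 150 149 151 149 132 120 116 108 107 106 115 137 111 107 106 103 107 117 129 111 113]
 [211 205 159 138 138 135 145 147 148 149 149 148 148 148 149 147 145 141 113 105 106 111 120 109 110 114 123 132 111  98  89  90]
 [198 208 205 186 160 148 144 128 130 133 135 137 137 136 139 136 132 126 118 112 111 116 123 129 133 135 115  99  90  86  86  85]]
```

```bash
python3 - <<'E'
from h import *
for k in(4,5):
    f=np.load(f"side{k}.npz")
    for c in(range(218,229),[218,219,220,221,222,226,227,228]): r=edge(f,c,215,226,thr=182);print(k,r[2]-np.pi/2,r[3],r[0][:,1])
    # bottom edge of the boss's left-front face on the brass (dark line), z 44
E
```

```text
4 0.4638290123352622 0.39540245248164113 [218.08 218.54 218.71 218.99 219.51 219.55 219.64 219.81 220.51 220.68
 220.95]
4 0.4535025740914378 0.2570665387231325 [218.08 218.54 218.71 218.99 219.51 220.51 220.68 220.95]
5 0.3218399529687703 0.26905155434802647 [217.49 217.95 218.52 218.68 218.98 219.53 219.93 220.45 220.53 220.95
 221.5 ]
5 0.32745865135126606 0.2556926799279533 [217.49 217.95 218.52 218.68 218.98 220.53 220.95 221.5 ]
```

```bash
python3 - <<'E'
from h import *
P=[523.5,131,127.4]
print(turn(.18,.3,P,.06));ctrl.hold(.2);print(st())
ctrl.move_l([523.5,131,142],vel=25);ctrl.move_l([523.5,131,215],vel=120)
ctrl.move_ptp([537.5,-180,215],Rz(1.177));ctrl.move_l([537.5,-180,182],vel=100);ctrl.hold(.2)
print(st())
for n in("side","top"):
    p,d=optics.grab_frame(n);np.savez(n+"6.npz",p=p,d=d)
    if n=="side":
        f=dict(p=p,d=d);a,vb,px,m=axis(f,[537.5,-180,182],off=40);print(a.round(1)[:10],vb,px)
        for c in(range(218,229),):r=edge(f,c,215,226,thr=182);print("boss side",r[2]-np.pi/2,r[3])
    else: T=p
np.set_printoptions(linewidth=250);print(T[262:292,205:232].mean(2).astype(int))
g=cv2.resize(T[250:300,190:245,::-1],None,fx=9,fy=9,interpolation=cv2.INTER_CUBIC);cv2.imwrite("pics/t6.png",g)
for box in((213,271,224,282),(212,270,225,283)):print(slot("top",dict(p=T),box))
E
```

```text
(16.0833, array([ 0.3, -1.9,  1.8]), array([-0.287,  0.015,  0.005]), np.float64(0.29788427510081883))
(16.4667, array([ 5.2350e+02,  1.3124e+02,  1.2742e+02, -9.0000e-02, -9.3000e-01,
        1.8900e+00, -1.8000e-01, -2.0000e-02,  2.0000e-02]), array([0.01, 0.02, 0.01, 0.65, 0.52, 0.36, 0.03, 0.03, 0.03]))
(20.0333, array([ 5.3795e+02, -1.8021e+02,  1.8276e+02, -1.0000e-02,  1.4000e-01,
       -2.4000e-01, -0.0000e+00, -1.0000e-02, -1.0000e-02]), array([0.13, 0.02, 0.14, 0.32, 0.4 , 0.41, 0.03, 0.03, 0.03]))
[[-38.    0.5  14. ]
 [-36.    0.4  14. ]
 [-34.    0.4  14. ]
 [-28.    0.7  11. ]
 [-24.    0.1  10. ]
 [-20.    1.   10. ]
 [-16.    0.8  10. ]
 [-12.    0.7  10. ]
 [ -8.    0.6  10. ]
 [  8.    0.1  22. ]] 273.5 [351.9294453  272.79676549]
boss side 0.3459096642662116 0.2630223503974646
[[155 184 231 250 252 248 240 207 154 176 187 183 183 185 182 184 189 188 196 225 221 206 182 154 144 142 144]
 [211 242 250 251 245 228 205 172 133 151 169 175 177 174 171 172 176 180 185 189 196 221 231 191 154 144 143]
 [248 252 250 240 208 189 180 165 136 134 158 169 170 170 170 169 171 
[... 2548 characters left out ...]
 182 182 184 184 185 191 215 223 247 237 183]
 [253 253 251 244 218 193 186 185 186 187 186 184 183 182 183 183 182 182 184 186 195 210 243 247 243 203 155]
 [253 253 253 252 247 231 206 194 190 188 186 184 184 183 183 185 186 188 198 199 214 239 250 247 212 163 145]
 [242 252 253 253 253 251 246 233 218 209 200 195 193 195 199 206 215 218 238 244 245 248 243 210 164 147 144]
 [189 228 249 253 253 253 253 251 250 248 243 235 235 242 246 248 249 249 251 252 249 234 192 157 146 144 145]]
(array([521.59820638, 131.6826196 ]), np.float64(0.32816003310553743), array([ 4.40479173, 17.49702584]))
(array([522.18876805, 130.7529057 ]), np.float64(3.062954605809356), array([13.73412283, 17.82988185]))
```

View pics/t6.png

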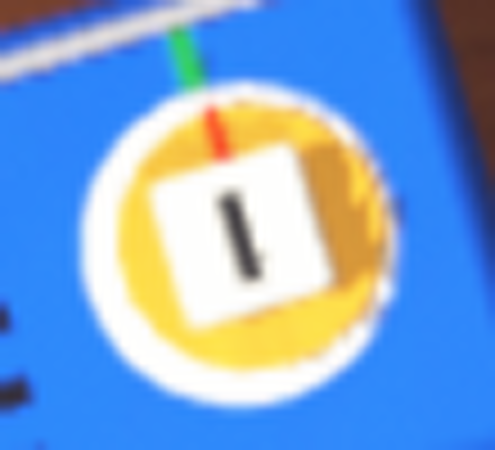

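```bash
python3 - <<'E'
from h import *
print(ctrl.move_l([537.5,-180,100],vel=60,threshold=6),st(6))
print(ctrl.move_l([537.5,-180,91.3],vel=10,threshold=3),st(8))
p,d=optics.grab_frame("side");np.savez("side7.npz",p=p,d=d)
m=yel(dict(p=p),[537.5,-180,56]);C=cloud("side",d);q=C[m];print("flange/tool z",np.percentile(q[:,2],[1,99]))
E
```

```text
False (21.75, array([ 5.3787e+02, -1.8018e+02,  1.0054e+02, -1.2000e-01, -5.2000e-01,
       -4.1000e-01, -1.0000e-02,  3.0000e-02,  0.0000e+00]), array([0.01, 0.01, 0.02, 0.42, 0.37, 0.57, 0.01, 0.02, 0.02]))
True (22.5583, array([ 5.3741e+02, -1.7995e+02,  9.3000e+01, -3.0000e-02,  1.6000e-01,
        4.9200e+00,  1.0000e-02,  2.0000e-02, -1.0000e-02]), array([0.01, 0.01, 0.01, 0.42, 0.34, 0.58, 0.03, 0.03, 0.02]))
flange/tool z [ 46.43014736 115.88096324]
```

```bash
python3 - <<'E'
from h import *
ctrl.gripper_to(44);ctrl.hold(.2)
p=sensors.read_state()["eef_pos"]
ctrl.move_l([537.5,-180,200],vel=100)
ctrl.set_joints([1.103,.207,1.542,0,1.393,-.15]);ctrl.hold(.3)
for n in("top","side"):
    p,d=optics.grab_frame(n);C=cloud(n,d);H=cv2.cvtColor(p,cv2.COLOR_RGB2HSV);m=cv2.inRange(H,(22,130,60),(34,255,255))>0
    b=np.zeros_like(m);b[240:300,360:425]=1
    if n=="side":b[:]=0;b[250:330,330:378]=1
    q=C[m&b];h=q[abs(q[:,2]-114)<3];print(n,len(q),np.percentile(q[:,2],[1,50,99]),h.mean(0),len(h))
    if n=="top":print(slot(n,dict(p=p),(213,271,224,282)))
    else: cv2.imwrite("pics/end.png",p[:,:,::-1])
print(st(4))
E
```

```text
top 277 [ 48.47330974  73.51184906 116.26448231] [ 535.51134617 -177.17920748  113.79987577] 94
(array([521.63076195, 131.68152588]), np.float64(0.3277208178641713), array([ 4.27453758, 17.08445501]))
side 859 [  1.14974902  81.51575765 115.3942957 ] [ 536.27594582 -181.55884657  113.86557143] 121
(27.7583, array([ 1.7949e+02,  5.4617e+02,  2.5582e+02, -2.3000e-01, -2.0000e-02,
        9.0000e-02,  0.0000e+00,  0.0000e+00,  3.0000e-02]), array([0.02, 0.01, 0.01, 0.15, 0.36, 0.67, 0.02, 0.02, 0.02]))
```

View pics/end.png

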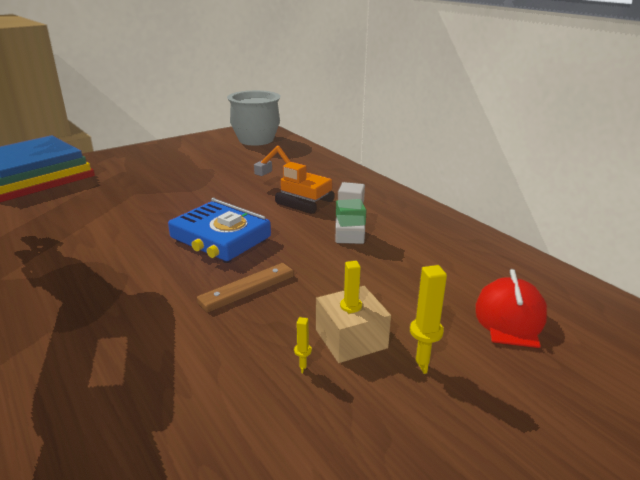

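The side picture shows the tool upright with its flange down on the stand (352,288). The trimmer is aligned (about 229,219), and the bystander toys are where they started.

```bash
python3 -c "
from plant import ctrl
print(ctrl.finish_job())"
```

```text
the job is handed in; nothing more can be done
None
```

The job is handed in: by my camera measurements the trimmer points at the green mark (slot and radio both at 0.328 rad), and the tool stands upright in its stand, released; the hand-in call returned no verdict.

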